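# Pack hexagonal LED modules in the inspection tray and close the jaw

## Robot

A 6-joint arm with a two-finger parallel gripper is mounted at the origin on the work surface. World frame = base frame: x ahead of the robot, y to its left, z up, the work surface at z = 0. Lengths are in m, angles in rad, forces in N, time in s.
With the tool pointing down it reaches from about 0.25 to 0.725 m from the base axis. Payload 4 kg.
Tool frame: the origin (TCP) lies midway between the tips of the shut fingers; the grasp point (between the pads) lies 19 mm behind it (bot.grip_point_offset is the distance from the TCP to the grasp point, in m); z points along the fingers, y is the line along which they close (so a half turn about z gives the same grasp; the last joint's range is limited). The gripper opens to 85 mm and grips with 20 to 120 N. Pads are 22 mm wide; open, the fingers measure 114 mm over their backs; the gripper's body (76 mm by 85 mm) begins 54 mm behind the grasp point. The pads swing forward as they close: fully open they stand 13 mm farther back than shut.
Start: joints at [-1.259, 0.241, 0.005, 1.335, 0, 1.571], TCP at [0.153, -0.476, 0.231] pointing down, gripper open.
Joint ranges: [-2.72, 2.72], [-1.05, 1.87], [-1.09, 1.28], [-1.99, 2.15], [-1.42, 1.44], [-3.14, 3.14]. Speed limits (rad/s): [2.79, 2.79, 3.14, 3.14, 3.14, 3.14].

## Interface

Orientations are given as a unit quaternion [x, y, z, w].
In Python, from workcell import bot gives the robot as it stands.
- The arm moves only by the tool step_arm, never from a script. Its argument "targets" is text: rows parted by semicolons, each of 7 numbers parted by spaces: the opening, from -1 (shut) to 1 (fully open), so that 0 is half open, then the shift along the world's x, y, z normalised to -1 to 1, where 1 is 0.5 m, then the turn, a rotation vector about the world's x, y, z normalised to -1 to 1, where 1 is pi/4 rad. In form: gripper x y z wx wy wz; .... A call has 1 to 10 rows; each row is the pose to reach, as a shift and turn from the pose commanded when the call began; what a row does not reach only later rows make up. A row lasts 1/12 s, in which the tool goes at most 41.7 mm and 7.16 degrees, less where a joint would pass 70% of its speed; a pose out of reach is approached as far as the arm can. A call with a number of a shift or a turn outside -1 to 1 is refused whole. A call with a gripper value outside its range is refused whole. The fingers move at their own pace and stop on an object; the grip force is fixed at half the most. Time passes only in rows, so rows that repeat a pose let the fingers close. It gives the time, the measured TCP pose, the force, the opening and the grip force at its end, in the units of the state.
- bot.get_obs(): the state, without advancing time (a new reading comes with each control period).
- bot.camera(name): name is "scene" or "top" or "wrist"; returns the picture (420x560x3 uint8, red, green, blue); there is no depth.
- bot.camera_info(name): a dict with "vertical_fov" (degrees; the focal length in pixels is half the picture's height over the tangent of half this angle, whatever the lens; pixels are square), "cx", "cy" (the principal point, pixels), "pose" (4x4, takes a point from camera to world coordinates). Camera axes: x right, y up, looking along -z (the intrinsics and any distortion apply to the point x, -y, -z); pixel columns grow to the right and rows downward; lengths in m; the calibration is good to about 2 mm. A picture is of the moment at which its call begins: read the wrist's pose just before it. camera_info takes no time and is no camera call; for the wrist camera it gives the pose at the moment of the call.
- bot.job_done(): hands the job in; it is judged then, once.
The state is a dict: "clock": time; "joint_pos": joint angles; "joint_vel": joint speeds; "tau": joint torques, N m; "eef_pos": TCP position; "tool_rot": TCP orientation; "ft_force": force on the tool from outside, world axes, zero at the start; "ft_torque": the same for the moment, N m; "grip_width": finger opening in m; "grasp_force": force on a finger pad.
Only numpy, scipy, OpenCV 4.12 (cv2) and the standard library are available. Lean on these libraries where they do the work, as an engineer would, in place of code of your own. Each camera call takes 0.05 s, during which the arm holds its last target. There are 200 camera calls.

## Task

Pick up the two loose hexagonal LED modules from the bench and, without dropping them, set them flat on the floor of the clamping tray, in its two empty places, so that all five make one close honeycomb pack, three in one row and two nested in the other, flat face to flat face. Then slide the tray's jaw up against the pack until it is snug and all the gaps are closed, let go, and leave the other things on the bench where they are.

Things in the scene. Friction and masses are not known exactly. Their poses are not given: they have to be found in the camera images.
- tray: aluminium clamping tray fixed to the bench, 131 x 255 mm. Origin on the bench surface; x across the two rows, y along them towards the fixed stop, z up. Floor 8 mm above the bench. Side rails: inner faces at x = +-51.3 mm, tops at 15 mm, bevelled inwards. Centres of the row of three at x = -21.7 mm, of the row of two at +21.7 mm; pitch 50 mm; 1.6 mm side play in all. Place a module with a corner towards +x or -x.
- stop (a point): point on the fixed grey stop at the tray's +y end, 18 mm high, at tray x = -21.7, y = 110 mm, height 8 mm: its face for the row of three. The face for the row of two stands half a module further out, at y = 85 mm. In the closed pack the centres are at y = 85, 35, -15 mm (row of three) and 60, 10 mm (row of two). Axes as the tray's.
- empty3 (a point): centre, on the tray's floor, of the empty third place of the row of three, next to the jaw, in the closed pack (tray x = -21.7, y = -15, z = 8 mm). Axes as the tray's. Until the jaw is closed all modules may stand some mm further towards -y; the jaw closes those gaps.
- empty2 (a point): the same for the empty second place of the row of two (tray x = 21.7, y = 10, z = 8 mm).
- jaw (a joint): travel (m) of the grey sliding jaw along the tray's y axis; 0 = open, grows towards the stop; starts at 0 to 0.010; about 0.035 when snug on the full closed pack. About 4 N of friction; stays where it is left. Stepped like the stop: at travel q its face for the row of three is at tray y = -75 mm + q, for the row of two at -50 mm + q. Top 18 mm above the bench.
- jaw_post (a point): round steel post on the middle of the jaw to move it by, 18 mm in diameter, from 18 to 56 mm above the bench. Point: on its axis, 40 mm above the bench; tray x = 0, y = -92 mm + travel. Axes as the tray's.
- k1_c (a point): already in the tray, the first of the row of three, at the stop: same kind of module, same point and axes as m1_c. The three in the tray lie loose, up to 4 mm further towards -y than in the closed pack.
- k2_c (a point): already in the tray, the middle one of the row of three. As k1_c.
- k3_c (a point): already in the tray, the first of the row of two. As k1_c.
- m1_c (a point): loose on the bench, to be packed: hexagonal LED module, 50 mm across flats, 57.7 across corners, 70-120 g. Foot plate 9.6 mm thick, lower edge bevelled 1.5; on it parts up to 12.5 and, in the middle, a black 20 x 20 mm lens housing up to 38 mm (lens to 40). Point: on the axis, 20 mm above the underside. x axis: to a corner, y: to a flat, square to the housing's sides; z up.
- m2_c (a point): the other loose module to be packed, same as m1_c; the two are interchangeable.
- round_mod: not part of the job: a round LED module lying on the bench, foot plate 55 mm in diameter, same lens housing, 40 mm high in all. Origin: centre of underside.
- loupe: not part of the job: black eye loupe, 38 mm in diameter, 32 mm high, beyond the tray. Origin: centre of underside.
- ipa: not part of the job: small white flux bottle, 52 mm in diameter, 75 mm high. Origin: centre of underside.
Not all that is in view belongs to the job. Leave any blue or yellow look-alike of the part that bears m2_c alone.

How it is judged:
On the way, in this order (a step that is already met when the one before it is completed fails the run):
1. both loose modules lie flat in the tray beside the others, let go, the jaw not yet closed up (z of each of m1_c, m2_c in the frame of tray below 0.0305 m and angle between each of m1_c, m2_c's own z axis and vertical below 0.05 rad and x of m1_c in the frame of tray between -0.035 and 0.035 m and y of m1_c in the frame of tray between -0.055 and 0.09 m and x of m2_c in the frame of tray between -0.035 and 0.035 m and y of m2_c in the frame of tray between -0.055 and 0.09 m and contact force between the fingers and m1 below 0.2 N and contact force between the fingers and m2 below 0.2 N and value of joint jaw below 0.0325 m), for 0.2 s.
2. the jaw has been slid up against the pack (value of joint jaw above 0.0333 m), for 0.2 s.
At the end, for the whole second after the job is handed in: All five modules lie flat and still on the tray floor as one honeycomb, the two added ones next to the jaw, either way round; neighbours' centres under 52.2 mm apart (gaps under 2.2 mm); the jaw snug on the pack (travel 33.3 to 36.5 mm) (horizontal distance between k1_c and k2_c below 0.0522 m and horizontal distance between each of k1_c, k2_c and k3_c below 0.0522 m and ((horizontal distance between k2_c and m1_c below 0.0522 m and horizontal distance between each of k3_c, k2_c, m1_c and m2_c below 0.0522 m) or (horizontal distance between k2_c and m2_c below 0.0522 m and horizontal distance between each of k3_c, k2_c, m2_c and m1_c below 0.0522 m)) and z of each of k1_c, k2_c, k3_c, m1_c, m2_c in the frame of tray below 0.0305 m and angle between each of k1_c, k2_c, k3_c, m1_c, m2_c's own z axis and vertical below 0.05 rad and value of joint jaw between 0.0333 and 0.0365 m and linear speed of each of k1, k2, k3, m1, m2 below 0.02 m/s); the robot touches nothing.
It fails at once if the round module is disturbed (moved more than 25 mm) (distance of round_mod from where it was at the start of the episode above 0.025 m).
It fails at once if the loupe is disturbed (moved more than 25 mm) (distance of loupe from where it was at the start of the episode above 0.025 m).
It fails at once if the bottle is disturbed (moved more than 25 mm) (distance of ipa from where it was at the start of the episode above 0.025 m).
It fails at once if a loose module is dropped (let go more than about 15 mm above the tray's floor) (height (world z) of m1_c above 0.043 m and contact force between the fingers and m1 below 0.05 N).
It fails at once if a loose module is dropped (let go more than about 15 mm above the tray's floor) (height (world z) of m2_c above 0.043 m and contact force between the fingers and m2 below 0.05 N).
It also fails if it takes over 64 s, if anything falls off the work surface, if the arm or the gripper's body presses on something with over 40 N, if the wrist force passes 120 N, or if a joint passes its speed limit or range.

## Working session

There is one attempt and no reset: what is moved stays moved. The work goes in short steps, Python scripts to look and compute and a tool call to move; the robot and the scene stay as the last step left them, time stands still between calls to the robot, and variables do not carry over. Pictures are saved under pics/ and viewed, at most 10 in all, crops included, and the job is handed in when it is done.

Besides the shell and the picture viewer there is one more tool, called after "Request:" as name(argument=value, ...), one argument or row to a line, values as JSON. step_arm: Moves the arm, as the interface text tells. Scaled input: -1 to 1 covers 0.5 m each way for a shift and pi/4 rad each way for a turn. Its arguments: {"type":"object","properties":{"targets":{"type":"string"}},"required":["targets"]}

```bash
ls; mkdir -p pics
python3 - <<'E'
from workcell import bot
import cv2
for n in("top","scene"):
    im=bot.camera(n); cv2.imwrite(f"pics/{n}0.png",im[:,:,::-1])
    i=bot.camera_info(n); print(n,i)
o=bot.get_obs(); print(o['clock'],o['eef_pos'],o['tool_rot'],o['grip_width'],bot.grip_point_offset)
E
```

```text
pics
top {'vertical_fov': 46.71523897136968, 'cx': 283.4288330825003, 'cy': 207.8231609639945, 'pose': array([[ 0.01883572,  0.99207085, -0.12426038,  0.47270436],
       [-0.99951441,  0.02176947,  0.02229417, -0.08561688],
       [ 0.02482248,  0.12378011,  0.99199916,  1.10260161],
       [ 0.        ,  0.        ,  0.        ,  1.        ]])}
scene {'vertical_fov': 49.91100900580492, 'cx': 286.8067633642994, 'cy': 204.80451318882737, 'pose': array([[-0.30997198, -0.80231638,  0.51010371,  1.08087397],
       [ 0.95063627, -0.25340948,  0.17909305,  0.06809439],
       [-0.01442418,  0.54043691,  0.84126089,  0.87488602],
       [ 0.        ,  0.        ,  0.        ,  1.        ]])}
0.1 [ 0.15322023 -0.47536452  0.23051306] [ 9.87872742e-01  1.55262968e-01 -1.37568867e-04 -9.14580366e-04] 0.0851950690841287 0.0187
```

View pics/top0.png

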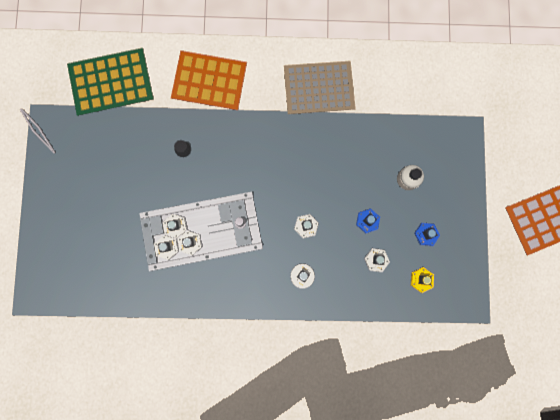

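View pics/scene0.png

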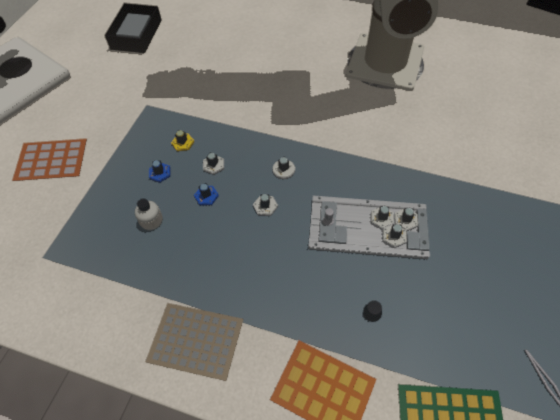

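The top view shows a tray at about (200,231), with its stop at the left (+y) and its jaw and post at (239,221). The white candidates are a hexagon at (307,226), a hexagon at (377,260) and a round one at (302,276). Blue modules are at (368,220) and (427,234), a yellow one at (423,280), the bottle at (411,177) and the loupe at (182,148). The two white hexagons fit m1 and m2. I'll measure them and confirm in an enlarged crop.

```bash
cat > h.py <<'E'
import numpy as np, cv2
from workcell import bot
def cam(n):
    i=bot.camera_info(n); im=bot.camera(n); return im,i
def ray(i,px,z):
    f=210/np.tan(np.radians(i['vertical_fov'])/2); px=np.atleast_2d(px).astype(float)
    d=np.c_[(px[:,0]-i['cx'])/f,-(px[:,1]-i['cy'])/f,-np.ones(len(px))]@i['pose'][:3,:3].T
    o=i['pose'][:3,3]; return o+d*((z-o[2])/d[:,2])[:,None]
def proj(i,P):
    f=210/np.tan(np.radians(i['vertical_fov'])/2)
    c=(np.atleast_2d(P)-i['pose'][:3,3])@i['pose'][:3,:3]
    return np.c_[i['cx']-f*c[:,0]/c[:,2],i['cy']+f*c[:,1]/c[:,2]]
E
python3 - <<'E'
from h import *
im,i=cam("top")
cv2.imwrite("pics/crop1.png",cv2.resize(im[170:310,130:450,::-1],None,fx=2.5,fy=2.5,interpolation=cv2.INTER_CUBIC))
hsv=cv2.cvtColor(im,cv2.COLOR_RGB2HSV)
m=((hsv[...,2]>165)).astype(np.uint8)*255; m[:115]=0; m[310:]=0
m=cv2.morphologyEx(m,cv2.MORPH_CLOSE,np.ones((5,5)))
for c in cv2.findContours(m,cv2.RETR_EXTERNAL,cv2.CHAIN_APPROX_NONE)[0]:
    a=cv2.contourArea(c)
    if a<150 or a>12000: continue
    h=cv2.convexHull(c)[:,0]; W=ray(i,h,0.009)
    mm=cv2.moments(h[:,None]); ce=ray(i,[[mm['m10']/mm['m00'],mm['m01']/mm['m00']]],0.009)[0]
    print(a,[round(mm['m10']/mm['m00']),round(mm['m01']/mm['m00'])],ce.round(4),'rect',[np.round(v,4) for v in cv2.minAreaRect(W[:,:2].astype(np.float32)*1000)])
E
```

```text
408.5 [422, 280] [ 0.4542 -0.4243  0.009 ] rect [array([ 454.6496, -423.9496]), array([49.6297, 55.7499]), np.float64(88.8812)]
436.5 [302, 276] [ 0.4578 -0.1547  0.009 ] rect [array([ 458.0348, -155.0552]), array([53.3084, 51.9654]), np.float64(46.1468)]
397.5 [377, 260] [ 0.4966 -0.3224  0.009 ] rect [array([ 497.1514, -322.3563]), array([55.6782, 49.5678]), np.float64(23.4746)]
365.5 [427, 234] [ 0.5571 -0.4379  0.009 ] rect [array([ 557.4398, -438.1602]), array([53.0215, 49.0032]), np.float64(85.4697)]
388.5 [306, 226] [ 0.5698 -0.1615  0.009 ] rect [array([ 570.0807, -161.413 ]), array([55.8368, 48.2689]), np.float64(46.0178)]
367.0 [368, 221] [ 0.5848 -0.3028  0.009 ] rect [array([ 584.9966, -302.7408]), array([52.7412, 50.2111]), np.float64(0.0017)]
6529.0 [200, 231] [0.5534 0.0763 0.009 ] rect [array([554.3272,  75.2199]), array([133.8886, 256.9706]), np.float64(12.1946)]
199.5 [412, 176] [ 0.6892 -0.4048  0.009 ] rect [array([ 690.2888, -405.402 ]), array([48.0622, 49.87  ]), np.float64(63.4276)]
4052.0 [19, 196] [0.6241 0.4833 0.009 ] rect [array([596.1313, 463.7104]), array([439.0891, 118.5159]), np.float64(5.1505)]
```

View pics/crop1.png

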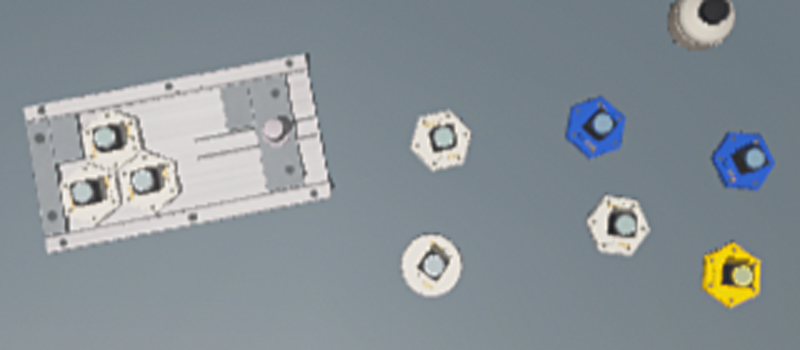

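The crop confirms it: m1 is the white hexagon at crop (441,140) and m2 the white hexagon at (618,225). The white one at (432,265) is round, and the coloured ones are decoys.

Run:
```python
from h import *
from scipy.spatial.transform import Rotation as R
o=bot.get_obs(); i=bot.camera_info("wrist"); r=R.from_quat(o['tool_rot']).as_matrix()
print(i['vertical_fov'],i['cx'],i['cy']); print((r.T@(i['pose'][:3,3]-o['eef_pos'])).round(4)); print((r.T@i['pose'][:3,:3]).round(3))
print(r.round(3))
c=i['pose']
print(ray(i,[[280,210]],0.02))
```

```text
60.89155072259985 281.01227830786934 208.65326398838508
[ 0.0857  0.0007 -0.1417]
[[ 0.001  0.945  0.326]
 [ 1.    -0.001 -0.   ]
 [ 0.     0.326 -0.945]]
[[ 0.952  0.307 -0.   ]
 [ 0.307 -0.952  0.002]
 [ 0.    -0.002 -1.   ]]
[[ 0.11751333 -0.48618715  0.02      ]]
```

Request:
step_arm(
  targets="0 0.688 0.306 -0.2 0 0 0;0 0.688 0.306 -0.2 0 0 0;0 0.688 0.306 -0.2 0 0 0;0 0.688 0.306 -0.2 0 0 0;0 0.688 0.306 -0.2 0 0 0;0 0.688 0.306 -0.2 0 0 0;0 0.688 0.306 -0.2 0 0 0;0 0.688 0.306 -0.2 0 0 0;0 0.688 0.306 -0.2 0 0 0;0 0.688 0.306 -0.2 0 0 0",
)

```text
clock: 0.98
eef_pos: [0.5011, -0.3195, 0.1289]
tool_rot: [0.987, 0.158, 0.0, -0.001]
ft_force: [0.3, -0.3, -0.7]
grip_width: 0.0426
grasp_force: 0.0
```

Request:
step_arm(
  targets="0 0 0 0 0 0 0;0 0 0 0 0 0 0;0 0 0 0 0 0 0;0 0 0 0 0 0 0",
)

```text
clock: 1.32
eef_pos: [0.4962, -0.3238, 0.1318]
tool_rot: [0.988, 0.154, -0.0, 0.0]
ft_force: [-0.6, -0.5, -0.8]
grip_width: 0.0425
grasp_force: 0.0
```

```bash
cat >> h.py <<'E'
from scipy.spatial.transform import Rotation as R
def hexm(im,i,z=0.0096,near=None):
    """white foot plates: centre, corner-axis yaw mod 60, size; and black housing blob"""
    hsv=cv2.cvtColor(im,cv2.COLOR_RGB2HSV); out=[]
    m=((hsv[...,2]>150)&(hsv[...,1]<60)).astype(np.uint8)*255
    m=cv2.morphologyEx(m,cv2.MORPH_OPEN,np.ones((3,3)))
    for c in cv2.findContours(m,cv2.RETR_EXTERNAL,cv2.CHAIN_APPROX_NONE)[0]:
        h=cv2.convexHull(c)
        if cv2.contourArea(h)<5000: continue
        W=(ray(i,h[:,0],z)[:,:2]*1000).astype(np.float32)
        print('area mm2',round(cv2.contourArea(W)),'bbox',cv2.boundingRect(h),'rect',cv2.minAreaRect(W))
        p=cv2.approxPolyDP(W[:,None],5,True)[:,0]; print(p.round(1).tolist())
        if len(p)==6: 
            e=p-p.mean(0); a=np.degrees(np.arctan2(e[:,1],e[:,0])); print('HEX centre',p.mean(0),'yaw',np.degrees(np.angle(np.mean(np.exp(6j*np.radians(a)))))/6)
E
python3 - <<'E'
from h import *
im,i=cam("wrist"); cv2.imwrite("pics/w1.png",im[:,:,::-1]); o=bot.get_obs(); print(o['clock'],o['eef_pos'],R.from_quat(o['tool_rot']).as_matrix()[:2,1],o['grip_width'])
hexm(im,i)
E
```

```text
1.3667 [ 0.49629459 -0.32398148  0.13200812] [ 0.30469174 -0.95245079] 0.04257223511339641
area mm2 7185 bbox (218, 330, 127, 73) rect ((340.28955078125, -375.6658935546875), (75.30416870117188, 118.29862976074219), 8.563224792480469)
[[368.1000061035156, -317.29998779296875], [369.1000061035156, -421.1000061035156], [329.70001220703125, -437.1000061035156], [305.1000061035156, -389.0], [295.29998779296875, -330.0], [327.6000061035156, -317.79998779296875]]
HEX centre [ 332.50516 -368.70187] yaw 28.861769
```

View pics/w1.png

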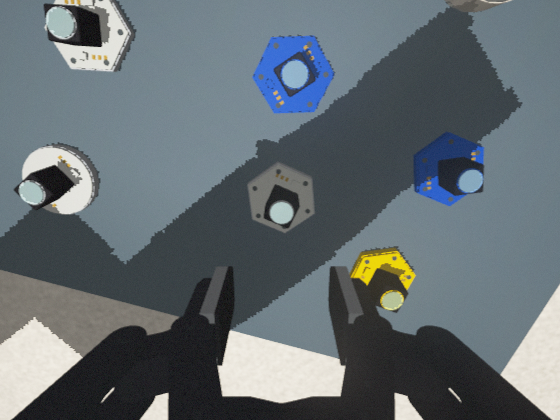

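The wrist view shows m2 in the arm's shadow at (281,198), the round module at (60,180), m1 partly cut off at (90,30), and the blue and yellow decoys. I'll enlarge m2 to get its housing direction.

Run:
```python
from h import *
im=cv2.imread("pics/w1.png")[:,:,::-1].copy(); i=bot.camera_info("wrist")
hsv=cv2.cvtColor(im,cv2.COLOR_RGB2HSV); print(hsv[[175,225,198],[281,290,255]],hsv[250,270])
roi=np.zeros((420,560),np.uint8); roi[150:245,235:328]=1
m=((hsv[...,1]<50)&(hsv[...,2]>75)&(roi>0)).astype(np.uint8)*255
m=cv2.morphologyEx(m,cv2.MORPH_OPEN,np.ones((3,3)))
c=max(cv2.findContours(m,cv2.RETR_EXTERNAL,cv2.CHAIN_APPROX_NONE)[0],key=cv2.contourArea)
h=cv2.convexHull(c); W=(ray(i,h[:,0],.0096)[:,:2]*1000).astype(np.float32)
print(cv2.contourArea(W),cv2.minAreaRect(W)); p=cv2.approxPolyDP(W[:,None],5,True)[:,0]; print(p.round(1).tolist())
M=cv2.moments(W[:,None]);print(M['m10']/M['m00'],M['m01']/M['m00'])
e=p-[M['m10']/M['m00'],M['m01']/M['m00']];print(np.degrees(np.arctan2(e[:,1],e[:,0])).round(1))
g=cv2.resize(im[150:245,225:335,::-1],None,fx=6,fy=6,interpolation=cv2.INTER_CUBIC)
cv2.imwrite("pics/w1c.png",np.clip(g*1.6,0,255).astype(np.uint8))
```

```text
[[ 23  48 111]
 [ 38  11  93]
 [ 25  13 119]] [103  43  72]
2529.00985049922 ((499.90972900390625, -324.2633056640625), (55.598567962646484, 58.01675033569336), 62.7645263671875)
[[535.0999755859375, -312.29998779296875], [523.2000122070312, -342.3999938964844], [494.29998779296875, -352.6000061035156], [473.20001220703125, -337.20001220703125], [476.70001220703125, -306.20001220703125], [497.79998779296875, -296.79998779296875]]
501.837976513113 -323.3054078166877
[  18.3  -41.8 -104.5 -154.1  145.7   98.6]
```

View pics/w1c.png

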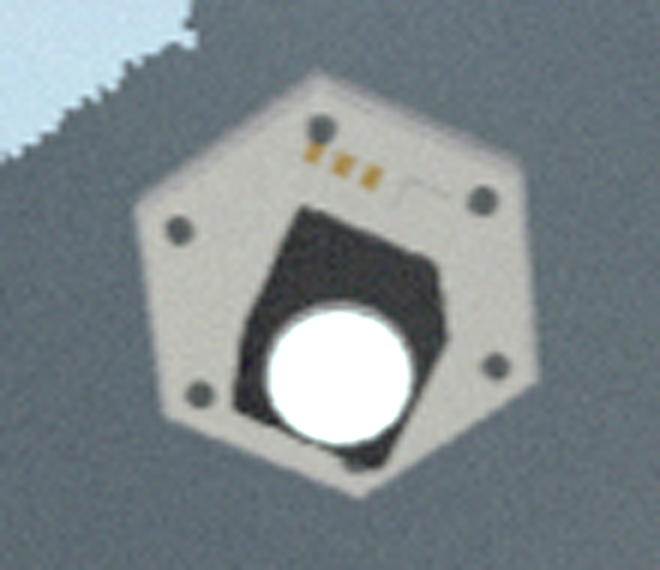

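The crop shows all six plate corners. The housing's back edge, (305,207) to (438,262), is parallel to the plate flat from (322,72) to (522,160). That fixes the grip axes.

```bash
cat >> h.py <<'E'
def fit(i,px,z):
    "px: 6 corners in order, first edge parallel to the housing side -> centre, yaw of that edge"
    W=ray(i,px,z)[:,:2]; c=W.mean(0); e=W-c
    a=np.arctan2(e[:,1],e[:,0]); s=np.sign(np.sin(a[1]-a[0])); 
    off=np.angle(np.mean(np.exp(1j*(a-s*np.arange(6)*np.pi/3))))
    d=np.degrees(off+s*np.pi/6)  # yaw of the flat normal
    print('c',c.round(4),'radii',np.linalg.norm(e,axis=1).round(4),'flat-normal yaw',d.round(2),'edge yaw mod180',(d+90)%180)
E
python3 - <<'E'
from h import *
i=bot.camera_info("wrist")
q=np.array([(322,72),(522,160),(537,380),(362,497),(165,415),(135,205)])/6+[225-.42,150-.42]
fit(i,q,.0096)
top=np.array([[342,373]])/6+[224.6,149.6]; print('lens',ray(i,top,.040))
o=bot.get_obs(); r=R.from_quat(o['tool_rot']).as_matrix(); print('tool y yaw',np.degrees(np.arctan2(r[1,1],r[0,1])),o['eef_pos'])
E
```

```text
c [ 0.4996 -0.3239] radii [0.0288 0.0288 0.0284 0.0288 0.0286 0.0286] flat-normal yaw -6.4 edge yaw mod180 83.60083597787683
lens [[ 0.49930736 -0.32418941  0.04      ]]
tool y yaw -72.26037700450442 [ 0.49629459 -0.32398148  0.13200812]
```

Request:
step_arm(
  targets="0 0.006 0 0 0 0 -0.536;0 0.006 0 0 0 0 -0.536;0 0.006 0 0 0 0 -0.536;0 0.006 0 0 0 0 -0.536;0 0.006 0 -0.06 0 0 -0.536;0 0.006 0 -0.12 0 0 -0.536;0 0.006 0 -0.18 0 0 -0.536;0 0.006 0 -0.232 0 0 -0.536;0 0.006 0 -0.232 0 0 -0.536;0 0.006 0 -0.232 0 0 -0.536",
)

```text
clock: 2.2
eef_pos: [0.4985, -0.3229, 0.0146]
tool_rot: [0.998, -0.055, -0.001, -0.001]
ft_force: [0.5, -0.2, 0.7]
grip_width: 0.0429
grasp_force: 0.0
```

Request:
step_arm(
  targets="0 0 0 0 0 0 0;0 0 0 0 0 0 0;0 0 0 0 0 0 0",
)

```text
clock: 2.45
eef_pos: [0.5018, -0.3241, 0.0178]
tool_rot: [0.998, -0.055, 0.002, 0.001]
ft_force: [0.3, -0.2, 0.1]
grip_width: 0.0428
grasp_force: 0.0
```

Request:
step_arm(
  targets="-1 0 0 0 0 0 0;-1 0 0 0 0 0 0;-1 0 0 0 0 0 0;-1 0 0 0 0 0 0;-1 0 0 0 0 0 0;-1 0 0 0 0 0 0;-1 0 0 0 0 0 0",
)

```text
clock: 3.03
eef_pos: [0.5014, -0.3234, 0.0168]
tool_rot: [0.999, -0.054, 0.001, 0.001]
ft_force: [-0.3, -0.1, 6.6]
grip_width: 0.0185
grasp_force: 60.2
```

Run:
```python
from h import *
# tray pose from the top view: rectangle of the bright outline at rail height 0.015
im,i=cam("top"); hsv=cv2.cvtColor(im,cv2.COLOR_RGB2HSV)
m=((hsv[...,2]>150)).astype(np.uint8)*255; roi=np.zeros_like(m); roi[185:278,132:270]=255; m&=roi
m=cv2.morphologyEx(m,cv2.MORPH_CLOSE,np.ones((5,5)))
c=max(cv2.findContours(m,cv2.RETR_EXTERNAL,cv2.CHAIN_APPROX_NONE)[0],key=cv2.contourArea)
h=cv2.convexHull(c)[:,0]; print(cv2.minAreaRect((ray(i,h,.015)[:,:2]*1000).astype(np.float32)))
o=bot.get_obs(); print(o['eef_pos'],o['grip_width'],o['grasp_force'])
```

```text
((547.3880004882812, 72.18997955322266), (192.50689697265625, 302.93328857421875), 1.0551780462265015)
[ 0.50137649 -0.3234675   0.01680631] 0.019133006319878063 60.23583769798279
```

Request:
step_arm(
  targets="-1 0 0 0.06 0 0 0;-1 0 0 0.13 0 0 0;-1 0 0 0.2 0 0 0;-1 0 0 0.266 0 0 0;-1 0 0.08 0.266 0 0 0;-1 0 0.16 0.266 0 0 -0.1;-1 0 0.24 0.266 0 0 -0.2;-1 0 0.32 0.266 0 0 -0.253;-1 0 0.4 0.266 0 0 -0.253;-1 0 0.4 0.266 0 0 -0.253",
)

```text
clock: 3.92
eef_pos: [0.4938, -0.1352, 0.148]
tool_rot: [0.99, -0.138, -0.001, -0.008]
ft_force: [-0.8, -0.5, -0.8]
grip_width: 0.0188
grasp_force: 59.4
```

Request:
step_arm(
  targets="-1 0 0.08 0 0 0 0;-1 0.005 0.16 0 0 0 0;-1 0.01 0.24 0 0 0 0;-1 0.01 0.32 0 0 0 0;-1 0.01 0.4 0 0 0 0;-1 0.01 0.42 0 0 0 0;-1 0.01 0.42 0 0 0 0;-1 0.01 0.42 0 0 0 0;-1 0.01 0.42 0 0 0 0;-1 0.01 0.42 0 0 0 0",
)

```text
clock: 4.75
eef_pos: [0.4661, -0.0934, 0.1484]
tool_rot: [0.993, -0.113, 0.002, -0.024]
ft_force: [-0.2, 0.7, -0.7]
grip_width: 0.0188
grasp_force: 59.4
```

Run:
```python
from h import *
im,i=cam("wrist"); cv2.imwrite("pics/w2.png",im[:,:,::-1]); np.save("w2.npy",i); o=bot.get_obs(); r=R.from_quat(o['tool_rot']).as_matrix()
print(o['clock'],o['eef_pos'],np.degrees(np.arctan2(r[1,1],r[0,1])),o['grip_width'],o['grasp_force'],r[:,2])
```

```text
4.8 [ 0.4659658  -0.09327482  0.14839582] -103.00462037770936 0.01879900079151289 59.354320764541626 [ 0.00950005  0.04654974 -0.9988708 ]
```

View pics/w2.png

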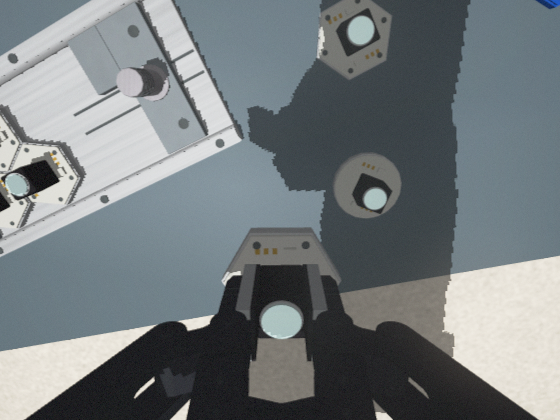

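The wrist view shows m2 held, its front flat at (282,230), with the round module at (368,185), m1 at (357,38) and the tray at upper left. The arm stopped short, so I'll check the joints.

Run:
```python
from h import *
print(bot.get_obs()['joint_pos'].round(3))
```

```text
[-0.228  0.248 -0.211  1.114  0.048  3.141]
```

Joint 6 is at its limit, so I'll use the module's 60° symmetry and turn the other way.

Request:
step_arm(
  targets="-1 0 0 0 0 0 0.15;-1 0 0 0 0 0 0.3;-1 0 0 0 0 0 0.45;-1 0 0 0 0 0 0.6;-1 0 0 0 0 0 0.75;-1 0 0 0 0 0 0.9;-1 0 0 0 0 0 1;-1 0 0 0 0 0 1;-1 0 0 0 0 0 1;-1 0 0 0 0 0 1",
)

```text
clock: 5.63
eef_pos: [0.4663, -0.0931, 0.1484]
tool_rot: [0.961, 0.275, -0.007, -0.023]
ft_force: [-0.7, -0.1, -0.9]
grip_width: 0.0186
grasp_force: 59.4
```

```bash
cat > st.py <<'E'
from h import *
o=bot.get_obs(); r=R.from_quat(o['tool_rot']).as_matrix()
print(round(o['clock'],2),o['eef_pos'].round(4),'tooly yaw',np.degrees(np.arctan2(r[1,1],r[0,1])).round(2),'rotvec to upright',np.cross(r[:,2],[0,0,-1]).round(3),o['grip_width'].round(4),o['grasp_force'].round(1),o['joint_pos'].round(2),o['ft_force'].round(1))
E
python3 st.py
```

```text
Traceback (most recent call last):
  File "st.py", line 3, in <module>
    print(round(o['clock'],2),o['eef_pos'].round(4),'tooly yaw',np.degrees(np.arctan2(r[1,1],r[0,1])).round(2),'rotvec to upright',np.cross(r[:,2],[0,0,-1]).round(3),o['grip_width'].round(4),o['grasp_force'].round(1),o['joint_pos'].round(2),o['ft_force'].round(1))
                                                                                                                                                                      ^^^^^^^^^^^^^^^^^^^^^
AttributeError: 'float' object has no attribute 'round'
```

```bash
sed -i "s/o\['grip_width'\].round(4),o\['grasp_force'\].round(1)/round(o['grip_width'],4),round(o['grasp_force'],1)/" st.py; python3 st.py
```

```text
5.63 [ 0.4663 -0.0931  0.1484] tooly yaw -58.08 rotvec to upright [-0.04  -0.026 -0.   ] 0.0186 59.4 [-0.22  0.27 -0.18  1.16  0.03  2.37] [-0.7 -0.1 -0.9]
```

Request:
step_arm(
  targets="-1 0.025 0.067 0 -0.051 -0.033 0.1;-1 0.05 0.134 0 -0.051 -0.033 0.229;-1 0.075 0.2 0 -0.051 -0.033 0.229;-1 0.102 0.268 0 -0.051 -0.033 0.229;-1 0.102 0.268 0 -0.051 -0.033 0.229;-1 0.102 0.268 0 -0.051 -0.033 0.229;-1 0.102 0.268 0 -0.051 -0.033 0.229;-1 0.102 0.268 0 -0.051 -0.033 0.229;-1 0.102 0.268 0 -0.051 -0.033 0.229",
)

```text
clock: 6.38
eef_pos: [0.5168, 0.0397, 0.1483]
tool_rot: [0.933, 0.36, -0.002, 0.001]
ft_force: [0.9, 0.1, -0.7]
grip_width: 0.0183
grasp_force: 59.4
```

```bash
python3 - <<'E'
from h import *
im,i=cam("wrist"); np.save("w3.npy",i,allow_pickle=True); cv2.imwrite("pics/w3raw.png",im[:,:,::-1]); 
cv2.imwrite("pics/w3.png",cv2.resize(im[:,:,::-1],(800,600),interpolation=cv2.INTER_CUBIC))
E
python3 st.py
```

```text
6.43 [0.5169 0.0397 0.1484] tooly yaw -47.8 rotvec to upright [ 0.003 -0.004  0.   ] 0.0187 59.4 [ 0.08  0.33 -0.09  1.15 -0.    2.48] [-0.1 -0.4 -1.2]
```

View pics/w3.png

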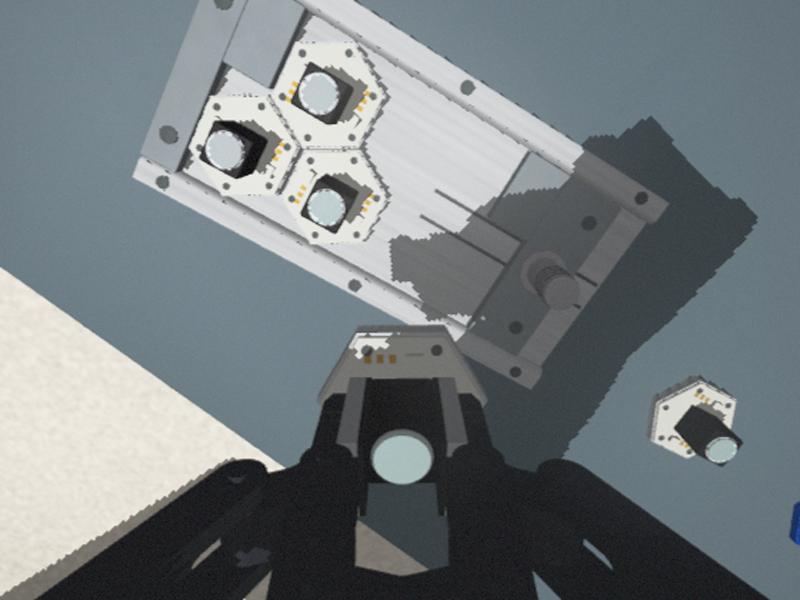

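The wrist view (800x600) shows k1 at (245,145), k2 at (338,195), k3 at (332,93), the jaw at about (535,250) with its post at (562,290), and m1 at (697,415). The rail screws are at (163,182), (355,286), (515,372), (468,88) and (641,198). I'll compute the tray frame from these.

Run:
```python
from h import *
i=np.load("w3.npy",allow_pickle=True).item(); s=1/1.42857
im=cv2.imread("pics/w3raw.png"); g=cv2.cvtColor(im,cv2.COLOR_BGR2GRAY).astype(float)
def dark(p,r=7):
    x,y=[int(round(v*s)) for v in p]; w=g[y-r:y+r+1,x-r:x+r+1]; w=np.clip(np.percentile(w,60)*.75-w,0,None); Y,X=np.mgrid[y-r:y+r+1,x-r:x+r+1]
    return [(w*X).sum()/w.sum(),(w*Y).sum()/w.sum()]
S=[dark(p) for p in [(163,182),(355,286),(515,372),(468,88),(641,198)]]
W=ray(i,S,.015)[:,:2]; print('screws px',np.round(S,1).tolist()); print(W.round(4).tolist())
a,m,b,M,B=W; print('len',np.linalg.norm(b-a),np.linalg.norm(B-b),np.linalg.norm(M-m),'origins',((m+M)/2).round(4),'yaws',[np.degrees(np.arctan2(-(v)[0],v[1])).round(2) for v in (a-b,M-B)],np.degrees(np.arctan2(*(B-b)[::-1])),np.degrees(np.arctan2(*(M-m)[::-1])))
hsv=cv2.cvtColor(im,cv2.COLOR_BGR2HSV)
L=[]
for p in [(223,148),(326,207),(321,93)]:
    x,y=[int(v*s) for v in p]; mk=((hsv[...,0]>70)&(hsv[...,0]<110)&(hsv[...,1]>12)&(hsv[...,2]>130)).astype(np.uint8); r=np.zeros_like(mk); r[y-20:y+20,x-20:x+20]=1
    c=max(cv2.findContours(mk*r,cv2.RETR_EXTERNAL,cv2.CHAIN_APPROX_NONE)[0],key=cv2.contourArea); q=cv2.minEnclosingCircle(c); L.append(q[0]); print('lens',q)
Lw=ray(i,L,.048)[:,:2]; O=(m+M)/2; th=np.arctan2(-(a-b)[0],(a-b)[1]); T=np.array([[np.cos(th),-np.sin(th)],[np.sin(th),np.cos(th)]])
print('k in tray',((Lw-O)@T*1000).round(1).tolist(),Lw.round(4).tolist())
print('post top in tray',((ray(i,[[562*s,290*s]],.056)[0,:2]-O)@T*1000).round(1))
```

```text
screws px [[113.3, 127.2], [247.4, 200.1], [359.6, 260.9], [326.9, 60.8], [448.7, 138.2]]
[[0.4732, 0.1693], [0.4973, 0.0569], [0.5202, -0.05], [0.6145, 0.0827], [0.638, -0.0244]]
len 0.22423486765297396 0.12059695411626711 0.12000314255183672 origins [0.5559 0.0698] yaws [np.float64(12.09), np.float64(12.4)] 12.24068089965867 12.40761105213736
lens ((156.5, 105.0), 13.200478553771973)
lens ((228.1235809326172, 145.2072296142578), 12.322952270507812)
lens ((222.52061462402344, 65.05670166015625), 13.140345573425293)
k in tray [[-21.7, 84.2], [-21.4, 32.0], [21.4, 58.1]] [[0.5171, 0.1476], [0.5282, 0.0966], [0.5647, 0.1311]]
post top in tray [  2.2 -85.1]
```

Run:
```python
from h import *
i=np.load("w3.npy",allow_pickle=True).item(); s=1/1.42857; o=bot.get_obs(); r=R.from_quat(o['tool_rot']).as_matrix()
im=cv2.imread("pics/w3raw.png"); hsv=cv2.cvtColor(im,cv2.COLOR_BGR2HSV)
mk=((hsv[...,0]>70)&(hsv[...,0]<110)&(hsv[...,1]>12)&(hsv[...,2]>120)).astype(np.uint8); R0=np.zeros_like(mk); R0[298:346,255:308]=1
c=max(cv2.findContours(mk*R0,cv2.RETR_EXTERNAL,cv2.CHAIN_APPROX_NONE)[0],key=cv2.contourArea); q=cv2.fitEllipse(cv2.convexHull(c)); print(q)
z=o['eef_pos'][2]-.0168
for nm,p,h in (('lens',[q[0]],.040),('flatL',[[355*s,335*s]],.0096),('flatR',[[452*s,335*s]],.0096)):
    print(nm,(r.T@(ray(i,p,z+h)[0]-o['eef_pos'])*1000).round(1))
th=np.radians(12.25);T=np.array([[np.cos(th),-np.sin(th)],[np.sin(th),np.cos(th)]]); O=np.array([.5559,.0698])
for n,p in (('e2',(21.7,2)),('e3',(-21.7,-24))): print(n,(O+T@np.array(p)/1000).round(4))
```

```text
((281.0093688964844, 321.3048400878906), (34.03323745727539, 41.117637634277344), 90.12997436523438)
lens [ -2.5   1.2 -23.2]
flatL [ 21.6 -13.5   7.1]
flatR [21.6 17.1  7.1]
e2 [0.5767 0.0764]
e3 [0.5398 0.0417]
```

Request:
step_arm(
  targets="-1 0.06 0.037 -0.02 0 0 0;-1 0.1226 0.0746 -0.06 0 0 0;-1 0.1226 0.0746 -0.12 0 0 0;-1 0.1226 0.0746 -0.17 0 0 0;-1 0.1226 0.0746 -0.207 0 0 0;-1 0.1226 0.0746 -0.207 0 0 0;-1 0.1226 0.0746 -0.207 0 0 0;-1 0.1226 0.0746 -0.207 0 0 0;-1 0.1226 0.0746 -0.207 0 0 0;-1 0.1226 0.0746 -0.207 0 0 0",
)

```text
clock: 7.27
eef_pos: [0.58, 0.0781, 0.0469]
tool_rot: [0.933, 0.361, -0.0, 0.001]
ft_force: [-0.1, -0.1, -0.3]
grip_width: 0.0187
grasp_force: 59.3
```

```bash
python3 - <<'E'
from h import *
im,i=cam("wrist"); np.save("w4.npy",i,allow_pickle=True); cv2.imwrite("pics/w4raw.png",im[:,:,::-1]); 
cv2.imwrite("pics/w4.png",cv2.resize(im[:,:,::-1],(800,600),interpolation=cv2.INTER_CUBIC))
E
python3 st.py
```

```text
7.32 [0.5798 0.0782 0.0467] tooly yaw -47.7 rotvec to upright [ 0.003 -0.     0.   ] 0.0187 59.3 [ 0.14  0.54 -0.05  0.98 -0.    2.54] [ 0.7  0.9 -1. ]
```

View pics/w4.png

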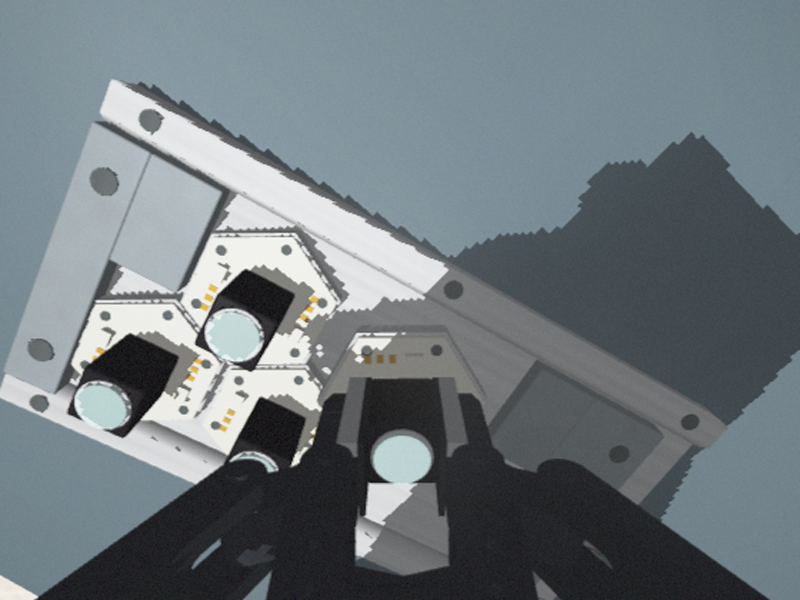

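The view shows m2 at (405,360), hovering clear of k3 at (260,300) and k2 at (270,410). I'll refine its position relative to the tray screws at (150,120), (453,290), (690,422) and the lenses in this same image.

Run:
```python
from h import *
i=np.load("w4.npy",allow_pickle=True).item(); s=1/1.42857; o=bot.get_obs(); print(o['eef_pos'])
im=cv2.imread("pics/w4raw.png"); hsv=cv2.cvtColor(im,cv2.COLOR_BGR2HSV)
def lens(x,y,r):
    x,y,r=[int(v*s) for v in(x,y,r)]
    mk=((hsv[...,0]>70)&(hsv[...,0]<110)&(hsv[...,1]>12)&(hsv[...,2]>120)).astype(np.uint8); R0=np.zeros_like(mk); R0[y-r:y+r,x-r:x+r]=1
    return cv2.fitEllipse(cv2.convexHull(max(cv2.findContours(mk*R0,cv2.RETR_EXTERNAL,cv2.CHAIN_APPROX_NONE)[0],key=cv2.contourArea)))[0]
th=np.radians(12.25);T=np.array([[np.cos(th),-np.sin(th)],[np.sin(th),np.cos(th)]]); O=np.array([.5559,.0698])
t=lambda p,z:((ray(i,[p],z)[0,:2]-O)@T*1000).round(1)
print('k1',t(lens(103,405,38),.048),'k3',t(lens(234,335,38),.048))
print('held',t(lens(402,459,36),o['eef_pos'][2]-.0168+.040))
for p in [(150,120),(453,290),(690,422)]: print('screw',t((p[0]*s,p[1]*s),.015))
```

```text
[0.57979834 0.07817615 0.04669398]
k1 [-20.4  84.2] k3 [22.2 58.1]
held [23.8  0.9]
screw [ 59.9 114.7]
screw [59.9  0.2]
screw [  60.2 -109.5]
```

Request:
step_arm(
  targets="-1 -0.0024 -0.0016 -0.01 0 0 0;-1 -0.0024 -0.0016 -0.02 0 0 0;-1 -0.0024 -0.0016 -0.03 0 0 0;-1 -0.0024 -0.0016 -0.036 0 0 0;-1 -0.0024 -0.0016 -0.041 0 0 0;-1 -0.0024 -0.0016 -0.041 0 0 0;-1 -0.0024 -0.0016 -0.041 0 0 0",
)

```text
clock: 7.9
eef_pos: [0.5777, 0.0775, 0.0249]
tool_rot: [0.933, 0.361, -0.002, 0.001]
ft_force: [-0.5, -0.9, 3.2]
grip_width: 0.0185
grasp_force: 60.0
```

```bash
python3 st.py
```

```text
7.9 [0.5777 0.0775 0.0249] tooly yaw -47.67 rotvec to upright [ 0.003 -0.003  0.   ] 0.0185 60.0 [ 0.13  0.57 -0.07  0.94 -0.    2.54] [-0.5 -0.9  3.2]
```

It is at floor height with light contact, so I'll release and rise.

Request:
step_arm(
  targets="-0.3 0 0 0 0 0 0;-0.3 0 0 0 0 0 0;-0.3 0 0 0 0 0 0;-0.3 0 0 0 0 0 0;-0.3 0 0 0.04 0 0 0;-0.3 0 0 0.1 0 0 0;-0.3 0 0 0.16 0 0 0;-0.3 0 0 0.22 0 0 0;-0.3 -0.02 -0.06 0.25 0 0 0;-0.3 -0.04 -0.12 0.25 0 0 0",
)

```text
clock: 8.73
eef_pos: [0.5606, 0.0182, 0.154]
tool_rot: [0.932, 0.363, 0.002, 0.002]
ft_force: [0.1, -0.8, 0.3]
grip_width: 0.03
grasp_force: 0.0
```

```bash
cat >> h.py <<'E'
th=np.radians(12.25);T=np.array([[np.cos(th),-np.sin(th)],[np.sin(th),np.cos(th)]]); O=np.array([.5559,.0698])
def lensfind(im,i,xy,z,r=22):
    "lens nearest the expected world point"
    hsv=cv2.cvtColor(im,cv2.COLOR_RGB2HSV); x,y=proj(i,[[xy[0],xy[1],z]])[0].astype(int)
    mk=((hsv[...,0]>70)&(hsv[...,0]<110)&(hsv[...,1]>12)&(hsv[...,2]>120)).astype(np.uint8); m=np.zeros_like(mk); m[max(y-r,0):y+r,max(x-r,0):x+r]=1
    C=cv2.findContours(mk*m,cv2.RETR_EXTERNAL,cv2.CHAIN_APPROX_NONE)[0]
    if not C: return None
    c=max(C,key=cv2.contourArea)
    if cv2.contourArea(c)<150: return None
    return ray(i,[cv2.fitEllipse(cv2.convexHull(c))[0]],z)[0,:2]
def traylens(im,i,**k):
    for n,p in k.items():
        w=lensfind(im,i,O+T@(np.array(p)/1000),.048); print(n,None if w is None else ((w-O)@T*1000).round(1))
E
python3 - <<'E'
from h import *
im,i=cam("wrist"); cv2.imwrite("pics/w5.png",im[:,:,::-1])
traylens(im,i,k1=(-21.7,84.2),k2=(-21.4,32),k3=(21.4,58),m2=(21.7,0))
E
```

```text
k1 [-23.5  79.7]
k2 [-23.   27.6]
k3 None
m2 [19.  -3.9]
```

Request:
step_arm(
  targets="0 0 -0.08 0 0 0 0;0 0 -0.16 0 0 0 0;0 0 -0.24 0 0 0 0;0 0.014 -0.32 0 0 0 0;0 0.014 -0.36 -0.03 0 0 0;0 0.014 -0.36 -0.03 0 0 0;0 0.014 -0.36 -0.03 0 0 0;0 0.014 -0.36 -0.03 0 0 0;0 0.014 -0.36 -0.03 0 0 0",
)

```text
clock: 9.53
eef_pos: [0.5645, -0.1614, 0.1346]
tool_rot: [0.932, 0.362, -0.002, 0.001]
ft_force: [-0.7, -0.4, 0.7]
grip_width: 0.0427
grasp_force: 0.0
```

```bash
python3 - <<'E'
from h import *
im,i=cam("wrist"); np.save("w6.npy",i,allow_pickle=True); cv2.imwrite("pics/w6raw.png",im[:,:,::-1])
w=lensfind(im,i,(.5698,-.1615),.040,40); print('lens',w)
x,y=proj(i,[[.571,-.1615,.015]])[0].astype(int)
x0,y0=x-50,y-50; print(x0,y0)
g=cv2.resize(im[y0:y0+100,x0:x0+100,::-1],None,fx=6,fy=6,interpolation=cv2.INTER_CUBIC); cv2.imwrite("pics/w6c.png",g)
E
python3 st.py
```

```text
lens [ 0.56310734 -0.13516165]
235 146
9.58 [ 0.5647 -0.1613  0.1348] tooly yaw -47.56 rotvec to upright [ 0.003 -0.003  0.   ] 0.0423 0.0 [-0.28  0.47  0.08  1.18 -0.    2.12] [-0.3 -0.1 -0.2]
```

View pics/w6c.png

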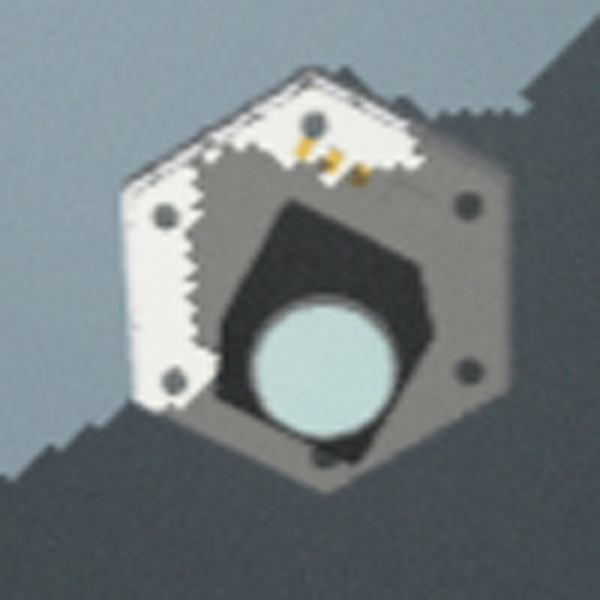

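m2 lies in the tray at about (21, 0.5) mm relative to the others. The crop shows m1 with corners (312,68), (508,172), (508,390), (325,493), (133,403), (125,185) and its housing edge parallel to the first flat.

Run:
```python
from h import *
i=np.load("w6.npy",allow_pickle=True).item()
q=np.array([(312,68),(508,172),(508,390),(325,493),(133,403),(125,185)])/6+[235-.42,146-.42]
fit(i,q,.0096); print('lens',ray(i,np.array([[324,366]])/6+[234.6,145.6],.040))
```

```text
c [ 0.5726 -0.1627] radii [0.0289 0.0286 0.0287 0.0286 0.029  0.0284] flat-normal yaw 14.39 edge yaw mod180 104.38503362719163
lens [[ 0.57257002 -0.16287643  0.04      ]]
```

Request:
step_arm(
  targets="0 0.012 -0.003 0 0 0 -0.15;0 0.012 -0.003 0 0 0 -0.3;0 0.012 -0.003 0 0 0 -0.45;0 0.012 -0.003 0 0 0 -0.622;0 0.012 -0.003 -0.06 0 0 -0.622;0 0.012 -0.003 -0.12 0 0 -0.622;0 0.012 -0.003 -0.18 0 0 -0.622;0 0.012 -0.003 -0.235 0 0 -0.622;0 0.012 -0.003 -0.235 0 0 -0.622;0 0.012 -0.003 -0.235 0 0 -0.622",
)

```text
clock: 10.42
eef_pos: [0.5693, -0.1626, 0.016]
tool_rot: [0.992, 0.126, -0.004, -0.001]
ft_force: [0.1, -0.8, 0.5]
grip_width: 0.0428
grasp_force: 0.0
```

Request:
step_arm(
  targets="0 0 0 0 0 0 0;0 0 0 0 0 0 0;0 0 0 0 0 0 0",
)

```text
clock: 10.67
eef_pos: [0.5723, -0.1644, 0.0194]
tool_rot: [0.992, 0.125, -0.0, 0.001]
ft_force: [-0.7, -0.1, 1.1]
grip_width: 0.0429
grasp_force: 0.0
```

```bash
python3 st.py
```

```text
10.67 [ 0.5723 -0.1644  0.0194] tooly yaw -75.64 rotvec to upright [ 0.002 -0.     0.   ] 0.0429 0.0 [-0.28  0.59 -0.04  0.94 -0.    2.61] [-0.7 -0.1  1.1]
```

Request:
step_arm(
  targets="0 0 0 -0.004 0 0 0;0 0 0 -0.004 0 0 0;-1 0 0 -0.004 0 0 0;-1 0 0 -0.004 0 0 0;-1 0 0 -0.004 0 0 0;-1 0 0 -0.004 0 0 0;-1 0 0 -0.004 0 0 0;-1 0 0 -0.004 0 0 0;-1 0 0 -0.004 0 0 0;-1 0 0 -0.004 0 0 0",
)

```text
clock: 11.5
eef_pos: [0.5708, -0.1643, 0.0153]
tool_rot: [0.992, 0.125, -0.002, 0.0]
ft_force: [0.5, -0.9, 4.5]
grip_width: 0.0193
grasp_force: 60.1
```

```bash
python3 st.py
```

```text
11.5 [ 0.5708 -0.1643  0.0153] tooly yaw -75.67 rotvec to upright [ 0.001 -0.004  0.   ] 0.0193 60.1 [-0.28  0.6  -0.05  0.93 -0.    2.61] [ 0.5 -0.9  4.5]
```

Request:
step_arm(
  targets="-1 0 0 0.07 0 0 0;-1 0 0 0.14 0 0 0;-1 0 0 0.21 0 0 0;-1 -0.01 0.06 0.23 0 0 0.15;-1 -0.02 0.13 0.23 0 0 0.3;-1 -0.04 0.2 0.23 0 0 0.45;-1 -0.061 0.27 0.23 0 0 0.62;-1 -0.061 0.34 0.23 0 0 0.62;-1 -0.061 0.394 0.23 0 0 0.62;-1 -0.061 0.394 0.23 0 0 0.62",
)

```text
clock: 12.33
eef_pos: [0.5388, 0.0378, 0.129]
tool_rot: [0.932, 0.363, -0.003, -0.001]
ft_force: [-0.6, 0.1, -0.2]
grip_width: 0.0191
grasp_force: 59.4
```

Request:
step_arm(
  targets="-1 0 0 -0.04 0 0 0;-1 0 0 -0.08 0 0 0;-1 0 0 -0.13 0 0 0;-1 0 0 -0.167 0 0 0;-1 0 0 -0.167 0 0 0;-1 0 0 -0.167 0 0 0;-1 0 0 -0.167 0 0 0;-1 0 0 -0.167 0 0 0",
)

```text
clock: 13.0
eef_pos: [0.5412, 0.0328, 0.0478]
tool_rot: [0.933, 0.36, -0.001, 0.001]
ft_force: [-0.2, 0.2, -0.9]
grip_width: 0.0188
grasp_force: 59.4
```

```bash
python3 st.py
python3 - <<'E'
from h import *
im,i=cam("wrist"); np.save("w7.npy",i,allow_pickle=True); cv2.imwrite("pics/w7raw.png",im[:,:,::-1]); o=bot.get_obs()
cv2.imwrite("pics/w7.png",cv2.resize(im[:,:,::-1],(800,600),interpolation=cv2.INTER_CUBIC))
traylens(im,i,k1=(-21.7,84.2),k3=(21.4,58),k2=(-21.4,32),m2=(21,0.5))
w=lensfind(im,i,O+T@np.array([-.0217,-.032]),o['eef_pos'][2]-.0153+.04,26); print('held',w,(w-O)@T*1000)
E
```

```text
13.0 [0.5412 0.0328 0.0478] tooly yaw -47.78 rotvec to upright [ 0.003 -0.001  0.   ] 0.0188 59.4 [ 0.06  0.47 -0.17  0.93 -0.    2.47] [-0.2  0.2 -0.9]
k1 [-21.   85.1]
k3 [21.8 57.9]
k2 [-21.1  32.1]
m2 [20.8  0.3]
held [0.54339561 0.03323117] [-19.97877047 -33.08304622]
```

View pics/w7.png

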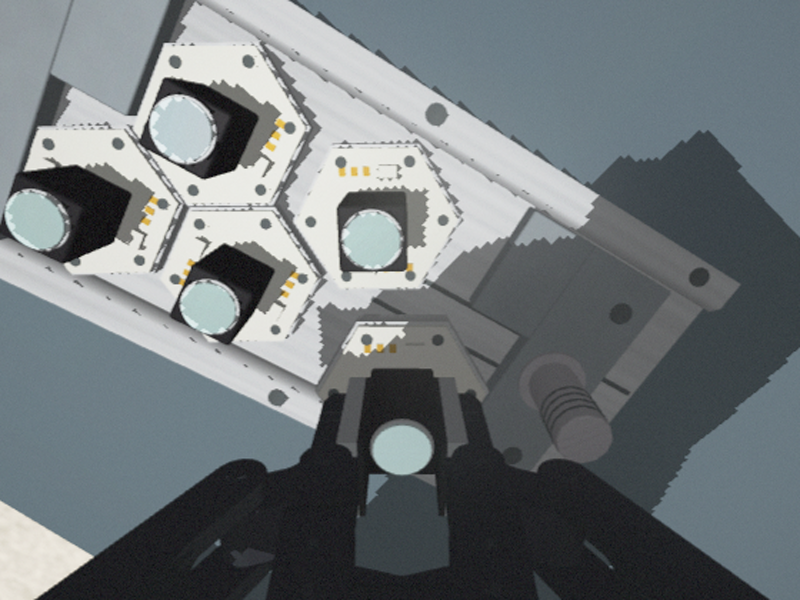

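The view shows m2 flat in its place at (378,215), beside k3 at (220,125) and k2 at (240,270). m1 hovers at (402,355), clear of both and of the jaw.

Request:
step_arm(
  targets="-1 -0.002 0 -0.012 0 0 0;-1 -0.002 0 -0.024 0 0 0;-1 -0.002 0 -0.034 0 0 0;-1 -0.002 0 -0.041 0 0 0;-1 -0.002 0 -0.047 0 0 0;-1 -0.002 0 -0.047 0 0 0;-1 -0.002 0 -0.047 0 0 0",
)

```text
clock: 13.63
eef_pos: [0.5394, 0.033, 0.0233]
tool_rot: [0.933, 0.36, -0.002, 0.001]
ft_force: [-0.6, 0.5, 4.3]
grip_width: 0.0188
grasp_force: 59.9
```

```bash
python3 st.py
```

```text
13.63 [0.5394 0.033  0.0233] tooly yaw -47.76 rotvec to upright [ 0.003 -0.002  0.   ] 0.0188 59.9 [ 0.06  0.5  -0.2   0.88 -0.    2.47] [-0.6  0.5  4.3]
```

Request:
step_arm(
  targets="-0.3 0 0 0 0 0 0;-0.3 0 0 0 0 0 0;-0.3 0 0 0 0 0 0;-0.3 0 0 0 0 0 0;-0.3 0 0 0.04 0 0 0;-0.3 0 0 0.1 0 0 0;-0.3 0 0 0.16 0 0 0;-0.3 0 0 0.22 0 0 0;-0.3 0 0 0.25 0 0 0;-0.3 0 0 0.25 0 0 0",
)

```text
clock: 14.47
eef_pos: [0.5417, 0.0331, 0.1523]
tool_rot: [0.933, 0.36, 0.002, 0.002]
ft_force: [0.5, -0.1, 0.9]
grip_width: 0.0299
grasp_force: 0.0
```

Request:
step_arm(
  targets="-1 0 0 0 0 0 0;-1 0 0 0 0 0 0;-1 0 0 0 0 0 0;-1 0 0 0 0 0 0",
)

```text
clock: 14.8
eef_pos: [0.5377, 0.0328, 0.1461]
tool_rot: [0.933, 0.36, -0.004, 0.0]
ft_force: [0.7, -0.1, 0.3]
grip_width: 0.0002
grasp_force: 0.0
```

```bash
python3 st.py
python3 - <<'E'
from h import *
im,i=cam("wrist"); np.save("w8.npy",i,allow_pickle=True); cv2.imwrite("pics/w8.png",im[:,:,::-1])
traylens(im,i,k1=(-21.7,84.2),k3=(21.4,58),k2=(-21.4,32),m2=(21,0.5),m1=(-21.5,-33))
p=proj(i,[np.r_[O+T@np.array([0,-.085]),.056]])[0].round();print('post exp px',p)
E
```

```text
14.8 [0.5377 0.0328 0.1461] tooly yaw -47.76 rotvec to upright [ 0.003 -0.007  0.   ] 0.0002 0.0 [ 0.06  0.37 -0.04  1.17 -0.    2.47] [ 0.7 -0.1  0.3]
k1 [-21.4  84.2]
k3 None
k2 [-21.5  32.2]
m2 [20.7  0.2]
m1 [-22.1 -32.8]
post exp px [364. 221.]
```

View pics/w8.png

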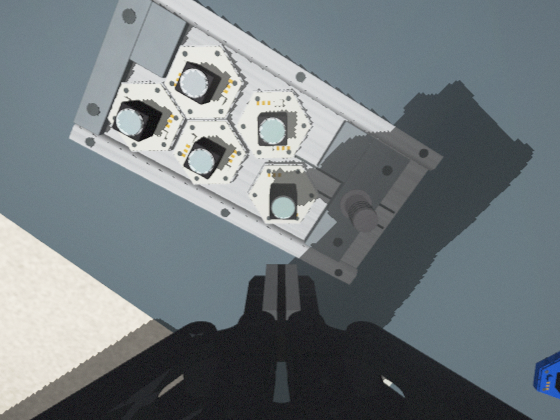

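All five lie flat, with m1 at (287,195), m2 at (273,125) and the post top at (364,219), which puts jaw travel at about 7 mm. Now I'll go behind the post.

Request:
step_arm(
  targets="-1 0.02 -0.06 0 0 0 -0.15;-1 0.05 -0.12 0 0 0 -0.3;-1 0.093 -0.186 0 0 0 -0.45;-1 0.093 -0.186 0 0 0 -0.6;-1 0.093 -0.186 -0.05 0 0 -0.667;-1 0.093 -0.186 -0.11 0 0 -0.667;-1 0.093 -0.186 -0.17 0 0 -0.667;-1 0.093 -0.186 -0.238 0 0 -0.667;-1 0.093 -0.186 -0.238 0 0 -0.667;-1 0.093 -0.186 -0.238 0 0 -0.667",
)

```text
clock: 15.68
eef_pos: [0.5828, -0.0598, 0.0265]
tool_rot: [0.994, 0.106, -0.006, -0.001]
ft_force: [-0.4, -0.5, 1.2]
grip_width: -0.0
grasp_force: 0.0
```

```bash
python3 st.py
python3 - <<'E'
from h import *
o=bot.get_obs();print(((o['eef_pos'][:2]-O)@T*1000).round(1))
E
```

```text
15.68 [ 0.5828 -0.0598  0.0265] tooly yaw -77.78 rotvec to upright [ 0.    -0.011  0.   ] -0.0 0.0 [-0.1   0.58 -0.05  0.96 -0.    2.83] [-0.4 -0.5  1.2]
[  -1.2 -132.4]
```

Request:
step_arm(
  targets="-1 -0.0017 0.0078 0 0 0 0;-1 -0.0034 0.0156 0 0 0 0;-1 -0.0051 0.0234 0 0 0 0;-1 -0.0068 0.0312 0 0 0 0;-1 -0.0085 0.039 0 0 0 0;-1 -0.0102 0.0468 0 0 0 0;-1 -0.0119 0.0547 0 0 0 0;-1 -0.0136 0.0625 0 0 0 0;-1 -0.0153 0.0703 0 0 0 0;-1 -0.017 0.078 0 0 0 0",
)

```text
clock: 16.52
eef_pos: [0.5775, -0.0215, 0.0295]
tool_rot: [0.994, 0.106, -0.002, 0.001]
ft_force: [0.7, -4.5, 3.2]
grip_width: -0.0001
grasp_force: 2.4
```

```bash
cat >> st.py <<'E'
print('TCP in tray',((o['eef_pos'][:2]-O)@T*1000).round(1),'force in tray',(o['ft_force'][:2]@T).round(1))
E
python3 st.py
```

```text
16.52 [ 0.5775 -0.0215  0.0295] tooly yaw -77.82 rotvec to upright [ 0.002 -0.003  0.   ] -0.0001 2.4 [-0.04  0.55 -0.08  0.94 -0.    2.89] [ 0.7 -4.5  3.2]
TCP in tray [  1.8 -93.8] force in tray [-0.3 -4.6]
```

Request:
step_arm(
  targets="-1 -0.0008 0.004 0 0 0 0;-1 -0.0017 0.008 0 0 0 0;-1 -0.0025 0.012 0 0 0 0;-1 -0.0034 0.016 0 0 0 0;-1 -0.0042 0.0196 0 0 0 0;-1 -0.0042 0.0196 0 0 0 0",
)

```text
clock: 17.02
eef_pos: [0.575, -0.0108, 0.0289]
tool_rot: [0.994, 0.107, -0.002, 0.0]
ft_force: [1.6, -3.5, 2.3]
grip_width: 0.0002
grasp_force: 1.8
```

```bash
python3 st.py;  python3 - <<'E'
from h import *
im,i=cam("wrist"); cv2.imwrite("pics/w9.png",im[:,:,::-1])
traylens(im,i,k1=(-21.7,84.5),k3=(21.4,59),k2=(-21.4,33),m2=(21,4),m1=(-21.5,-25))
E
```

```text
17.02 [ 0.575  -0.0108  0.0289] tooly yaw -77.76 rotvec to upright [ 0.    -0.004  0.   ] 0.0002 1.8 [-0.02  0.55 -0.09  0.93 -0.    2.91] [ 1.6 -3.5  2.3]
TCP in tray [  1.6 -82.9] force in tray [ 0.8 -3.7]
k1 [-20.5  30.8]
k3 [21.7  5.2]
k2 [-20.5  30.8]
m2 [21.7  5. ]
m1 [-23.1  -3.5]
```

Request:
step_arm(
  targets="-1 -0.0004 0.002 0 0 0 0;-1 -0.0008 0.004 0 0 0 0;-1 -0.0013 0.006 0 0 0 0;-1 -0.0013 0.006 0 0 0 0",
)

```text
clock: 17.4
eef_pos: [0.5743, -0.0082, 0.0288]
tool_rot: [0.994, 0.106, -0.002, 0.0]
ft_force: [2.8, -3.7, 2.4]
grip_width: -0.0001
grasp_force: 2.2
```

```bash
python3 st.py;  python3 - <<'E'
from h import *
im,i=cam("top"); cv2.imwrite("pics/t2.png",cv2.resize(im[180:280,130:270,::-1],None,fx=5,fy=5,interpolation=cv2.INTER_CUBIC))
im,i=cam("wrist"); cv2.imwrite("pics/w10.png",im[:,:,::-1])
E
```

```text
17.4 [ 0.5743 -0.0082  0.0288] tooly yaw -77.78 rotvec to upright [ 0.001 -0.004  0.   ] -0.0001 2.2 [-0.01  0.55 -0.09  0.93 -0.    2.91] [ 2.8 -3.7  2.4]
TCP in tray [  1.5 -80.1] force in tray [ 1.9 -4.2]
```

View pics/w10.png

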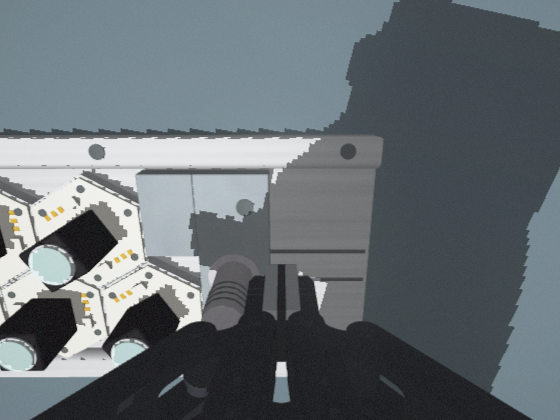

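The view shows the jaw face, with its edge at x≈138, close against m2 at (85,240). m1 nests at (145,310). That makes more pictures viewed than the 10 allowed, so I'll go on numerically.

```bash
cat > jaw.py <<'E'
from h import *
im,i=cam("wrist")
g=cv2.GaussianBlur(cv2.cvtColor(im,cv2.COLOR_RGB2HSV),(3,3),0).astype(float)
for tx in (30,34,38):   # scan along tray y at jaw-top height, row-of-two side: hue/value edge of the step
    ys=np.arange(-35,-2,.25); P=np.array([np.r_[O+T@np.array([tx,y])/1000,.018] for y in ys]); q=proj(i,P)
    v=cv2.remap(g[...,2].astype(np.float32),q[:,0].astype(np.float32)[None],q[:,1].astype(np.float32)[None],1)[0]
    d=np.abs(np.gradient(v)); k=np.argsort(d)[-4:]; print(tx,'edges y',ys[np.sort(k)],'q(mm)',ys[np.argmax(d)]+50,v[::8].astype(int))
traylens(im,i,k3=(21.7,60),m2=(21.7,8),k2=(-21.7,34),m1=(-21.7,-17))
E
python3 jaw.py
```

```text
30 edges y [-15.5   -7.    -6.75  -6.5 ] q(mm) 43.25 [192 191 191 191 191 191 190 189 189 193 233 241 240 241 204 131 131]
34 edges y [-15.75 -15.5  -15.25  -3.75] q(mm) 34.5 [195 194 194 194 194 193 193 190 191 179 228 216 130 233 241 236 131]
38 edges y [-17.   -16.75 -13.5  -13.25] q(mm) 36.75 [196 195 196 194 195 194 193 190 190 160 150 132 188 240 241 241 232]
k3 [21.9  7.9]
m2 [21.9  8. ]
k2 [-20.8  32.3]
m1 [-19.4 -15.6]
```

Request:
step_arm(
  targets="-1 -0.0004 0.002 0 0 0 0;-1 -0.0008 0.0038 0 0 0 0;-1 -0.0008 0.0038 0 0 0 0;-1 -0.0008 0.0038 0 0 0 0",
)

```text
clock: 17.88
eef_pos: [0.5741, -0.0071, 0.0289]
tool_rot: [0.994, 0.106, -0.002, 0.001]
ft_force: [2.9, -5.7, 0.9]
grip_width: 0.0001
grasp_force: 3.1
```

```bash
python3 st.py; python3 jaw.py
```

```text
17.88 [ 0.5741 -0.0071  0.0289] tooly yaw -77.81 rotvec to upright [ 0.002 -0.004  0.   ] 0.0001 3.1 [-0.01  0.55 -0.09  0.93 -0.    2.92] [ 2.9 -5.7  0.9]
TCP in tray [  1.5 -79. ] force in tray [ 1.7 -6.2]
30 edges y [-14.75 -14.5  -14.25  -4.75] q(mm) 35.5 [192 191 191 192 190 191 191 191 189 188 133 241 241 240 239 205 131]
34 edges y [-11.5  -11.25  -8.75  -8.5 ] q(mm) 41.5 [195 194 194 194 194 194 193 191 191 191 184 241 152 153 241 241 223]
38 edges y [-16.   -15.75 -15.5  -11.5 ] q(mm) 34.25 [196 197 195 195 194 194 194 192 191 191 114 195 142 221 241 241 241]
k3 [21.9  9.2]
m2 [21.9  9.1]
k2 [-20.9  33.5]
m1 [-19.4 -14.4]
```

Request:
step_arm(
  targets="-1 -0.0004 0.002 0 0 0 0;-1 -0.0008 0.004 0 0 0 0;-1 -0.0008 0.004 0 0 0 0;-1 -0.0008 0.004 0 0 0 0",
)

```text
clock: 18.27
eef_pos: [0.5741, -0.007, 0.0289]
tool_rot: [0.994, 0.106, -0.002, 0.003]
ft_force: [4.3, -9.9, 1.5]
grip_width: -0.0001
grasp_force: 5.5
```

```bash
python3 st.py; python3 jaw.py
```

```text
18.27 [ 0.5741 -0.007   0.0289] tooly yaw -77.88 rotvec to upright [ 0.006 -0.003  0.   ] -0.0001 5.5 [-0.01  0.55 -0.09  0.93 -0.01  2.92] [ 4.3 -9.9  1.5]
TCP in tray [  1.5 -78.9] force in tray [  2.1 -10.6]
30 edges y [-14.75 -14.5  -14.25  -4.75] q(mm) 35.5 [192 192 192 192 190 192 191 191 190 189 132 241 241 240 241 200 131]
34 edges y [-11.5   -8.75  -8.5   -8.25] q(mm) 41.5 [196 195 193 194 194 194 193 192 190 191 187 241 156 150 241 241 208]
38 edges y [-15.75 -15.5  -11.75 -11.5 ] q(mm) 34.25 [196 196 196 195 195 195 194 192 191 191 112 193 145 226 241 241 241]
k3 [21.9  9.3]
m2 [21.8  9.2]
k2 [-20.8  33.5]
m1 [-19.3 -14.2]
```

Request:
step_arm(
  targets="-1 -0.0008 0.004 0 0 0 0;-1 -0.0017 0.008 0 0 0 0;-1 -0.0021 0.01 0 0 0 0;-1 -0.0021 0.01 0 0 0 0;-1 -0.0021 0.01 0 0 0 0",
)

```text
clock: 18.73
eef_pos: [0.574, -0.0068, 0.0291]
tool_rot: [0.995, 0.104, -0.001, 0.007]
ft_force: [6.7, -23.1, -0.7]
grip_width: -0.0
grasp_force: 11.6
```

```bash
python3 st.py; python3 jaw.py
```

```text
18.73 [ 0.574  -0.0068  0.0291] tooly yaw -78.08 rotvec to upright [ 0.015 -0.001  0.   ] -0.0 11.6 [-0.    0.55 -0.1   0.93 -0.01  2.93] [  6.7 -23.1  -0.7]
TCP in tray [  1.4 -78.6] force in tray [  1.6 -24. ]
30 edges y [-14.5  -14.25  -5.    -4.75] q(mm) 35.75 [152 193 192 192 191 192 191 190 190 190 129 241 241 240 241 184 131]
34 edges y [-11.75  -8.75  -8.5   -8.25] q(mm) 41.5 [195 196 195 194 195 195 194 192 191 191 189 241 154 152 241 241 210]
38 edges y [-15.75 -15.5  -11.75 -11.5 ] q(mm) 34.5 [197 197 196 196 194 194 193 194 191 193 117 190 137 220 241 241 241]
k3 [21.9  9.2]
m2 [21.9  9.1]
k2 [-20.9  33.6]
m1 [-19.2 -13.9]
```

Request:
step_arm(
  targets="-1 0.004 -0.02 0 0 0 0;-1 0.01 -0.05 0 0 0 0;-1 0.02 -0.09 0 0 0 0;-1 0.02 -0.09 0 0 0 0;-1 0.02 -0.09 0.06 0 0 0;-1 0.02 -0.09 0.13 0 0 0;-1 0.02 -0.09 0.2 0 0 0;-1 0.02 -0.09 0.24 0 0 0.13;-1 0 -0.03 0.24 0 0 0.26;-1 -0.03 0.02 0.24 0 0 0.39",
)

```text
clock: 19.62
eef_pos: [0.5579, 0.0123, 0.15]
tool_rot: [0.966, 0.259, -0.001, -0.001]
ft_force: [-0.1, 0.5, 0.2]
grip_width: -0.0003
grasp_force: 0.0
```

Request:
step_arm(
  targets="-1 -0.03 0.04 0 0 0 0.13;-1 -0.04 0.052 0 0 0 0.277;-1 -0.04 0.052 0 0 0 0.277;-1 -0.04 0.052 0 0 0 0.277;-1 -0.04 0.052 0 0 0 0.277;-1 -0.04 0.052 0 0 0 0.277;-1 -0.04 0.052 0 0 0 0.277",
)

```text
clock: 20.2
eef_pos: [0.5376, 0.0361, 0.1486]
tool_rot: [0.933, 0.359, -0.002, 0.001]
ft_force: [0.0, 0.1, -0.1]
grip_width: -0.0003
grasp_force: 0.0
```

```bash
python3 st.py
python3 - <<'E'
from h import *
im,i=cam("wrist"); cv2.imwrite("pics/w11.png",im[:,:,::-1])
E={'k1':(-21.7,84),'k2':(-21.7,34),'k3':(21.7,59),'m1':(-21.7,-15),'m2':(21.7,9.5)}
P={n:lensfind(im,i,O+T@(np.array(p)/1000),.048,16) for n,p in E.items()}
for n,w in P.items(): print(n,None if w is None else ((w-O)@T*1000).round(1))
for a,b in ('k1k2','k1k3','k2k3','k2m1','k2m2','k3m2','m1m2'):pass
E
python3 - <<'E'
from h import *
im=cv2.imread('pics/w11.png')[:,:,::-1].copy(); i=bot.camera_info('wrist')
E={'k1':(-21.7,84),'k2':(-21.7,34),'k3':(21.7,59),'m1':(-21.7,-15),'m2':(21.7,9.5)}
P={n:lensfind(im,i,O+T@(np.array(p)/1000),.048,16) for n,p in E.items()}
for a,b in (('k1','k2'),('k1','k3'),('k2','k3'),('k2','m1'),('k2','m2'),('k3','m2'),('m1','m2')):
    if P[a] is not None and P[b] is not None: print(a,b,(np.linalg.norm(P[a]-P[b])*1000).round(1))
g=im.mean(2).astype(np.float32)
for tx in (28,34,40):
    ys=np.arange(-35,-8,.25); q=proj(i,[np.r_[O+T@np.array([tx,y])/1000,.018] for y in ys]).astype(np.float32)
    v=cv2.remap(g,q[None,:,0],q[None,:,1],1)[0]; d=np.abs(np.gradient(v)); print('jaw edge q',ys[np.argmax(d)]+50)
E
```

```text
20.2 [0.5376 0.0361 0.1486] tooly yaw -47.89 rotvec to upright [ 0.003 -0.004  0.   ] -0.0003 0.0 [ 0.07  0.37 -0.04  1.17 -0.    2.48] [ 0.   0.1 -0.1]
TCP in tray [-25.1 -29. ] force in tray [0.  0.1]
k1 [-21.5  84.7]
k2 [-21.9  35.1]
k3 None
m1 [-22.  -14.8]
m2 [21.6 10.1]
k1 k2 49.6
k2 m1 49.9
k2 m2 50.2
m1 m2 50.2
jaw edge q 36.75
jaw edge q 39.25
jaw edge q 36.25Traceback (most recent call last):
  File "<stdin>", line 6, in <module>
ValueError: too many values to unpack (expected 2)
```

The centres match the closed pack: k1 84.7, k2 35.1, m1 -14.8 and m2 10.1 mm, with neighbours 49.6–50.2 mm apart. k3's lens wasn't detected in this view, but it is confined between m2 and the stop. The arm is clear, so I'm handing in.

```bash
python3 -c "
from workcell import bot
print(bot.job_done())"
```

```text
the job is handed in; nothing more can be done
None
```

I handed the job in at about 20 s on the robot clock: both modules are in the tray, measured neighbours are 49.6–50.2 mm apart, and the jaw was pushed to a firm 24 N stop before I let go; k3 was not located in the final check, jaw travel was judged by feel because the image edge readings were inconsistent, and I viewed 12 pictures against the limit of 10.

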